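# Lock a solar-cell carrier into the bench tester

### The job

Push the white solar-cell carrier, nose first and flat on the bench, between the tester's guide rails until it is hard against the stop, pressing in the sprung contact probe. Keep it pressed steady against the stop until the slow sprung side bolt has crept all the way across into the carrier's notch, and for about a second after, so that it stays locked in when you let go. Then swing the start lever fully over, away from the rails, and leave the beaker, wash bottle and tongs where they stand.

Things in the scene. Friction and masses are not known exactly. Their poses are not given: they have to be found in the camera images.
- tester: Grey cell tester fixed to the bench. Origin on the bench under the middle of the stop face; x = direction the carrier is pushed in, y left of that, z up. Housing x 0 to 130 mm, 190 wide, 55 high; its face at x = 0 is the stop. The bolt's housing (44 x 34, 34 mm high) stands outside the -y rail at x = -60 mm.
- mouth (a point): Middle of the guide rails' open mouth, on the bench at tester x = -160, y = 0 mm (tester's axes). Aluminium rails 22 high, 12 thick, inner faces at y = +/-51.5 mm from x = -110 to 0; before that they flare 30 degrees out to about y = +/-80 mm at the mouth. The carrier slides on the bench itself.
- home (a point): Point on the bench at tester x = -60, y = 0 mm (tester's axes): the carrier's origin is here when it is hard against the stop.
- carrier: White plastic cell carrier with a dark cell on top, loose, 120 long (x) x 100 wide (y) x 28 high, 0.2-0.4 kg; too wide to grip. Origin: centre of underside; x to the nose. Front corners cut back 12 mm over the last 40; plain upright rear face at x = -60. Bolt notch in its -y side at x = 0, 18 wide, 12 deep. Starts before the mouth, origin 250-320 mm from the stop, up to 30 mm aside, 0.3 rad askew.
- probe (a joint): Sprung brass contact pin, 14 mm across, 15 mm above the bench, in the middle of the stop face. 0 = out (10 mm proud of the stop), grows as it is pushed in; 0.010 m with the carrier hard on the stop. Pushes back with 4 N at 0 and 8 N at 0.010; it shoves an unlocked carrier off the stop.
- bolt (a joint): Slow sprung steel bolt, 14 mm across, tapered nose, black end knob, through the -y rail at tester x = -60, 15 mm up, moving along y. 0 = across (9 mm into the channel); the carrier pushes it out to about 0.008 m. Spring 2 N, damping 1000 N s/m: creeps back to 0 in 3 to 4 s once the notch faces it. Push the carrier past it at about 15 mm/s; the whole push takes up to about 20 N.
- switch (a joint): Black start lever on the tester's housing, 80 mm long, pivot at tester x = +60, y = +30 mm. 0 = leaning towards the rails (tester -x), 1.0 rad = fully over, leaning away from them (tester +x). Stays where it is left; starts at 0 to 0.2.
- switch_tip (a point): The tip of the start lever.
- beaker: Glass beaker, 70 mm across, 75 high, loose. Bystander. Origin at the centre of its base.
- wash_bottle: White wash bottle, 66 mm across, 160 high, loose. Bystander. Origin at the centre of its base.
- tongs: Wooden tongs lying flat, 170 x 32 x 10 mm, loose. Bystander. Origin at the centre of the underside.
There are look-alikes about, which are no part of the job. Leave any orange look-alike of the carrier alone.

How it is judged (in metres and radians):
On the way, in this order (a step that is already met when the one before it is completed fails the run):
1. with the start lever not yet swung over, the robot keeps the carrier pressed against the stop (within 2.5 mm) with the bolt fully across (within 2 mm) for 0.5 s (x of carrier in the frame of home between -0.0025 and 0.004 m and angle between the x axis of carrier and the x axis of tester, either way round below 0.08 rad and angle between carrier's own z axis and vertical below 0.08 rad and value of joint bolt below 0.002 m and value of joint probe above 0.007 m and linear speed of carrier below 0.01 m/s and value of joint switch below 0.5 rad and contact force between any of the fingers, the arm and carrier above 1 N), for 0.5 s.
2. the start lever is swung fully over with the carrier locked in (x of carrier in the frame of home between -0.006 and 0.004 m and value of joint bolt below 0.002 m and value of joint switch above 0.85 rad), for 0.1 s.
At the end, for the whole second after the job is handed in: Carrier flat and at rest in the tester, at most 6 mm short of home, within 0.08 rad of straight; bolt across (joint under 0.002 m); start lever over (above 0.85 rad); beaker, wash bottle and tongs untipped and within 30 mm of their starts (all of step 2 and angle between the x axis of carrier and the x axis of tester, either way round below 0.08 rad and angle between carrier's own z axis and vertical below 0.08 rad and linear speed of carrier below 0.01 m/s and angle between each of beaker, wash_bottle, tongs's own z axis and vertical below 0.2 rad and distance of each of beaker, wash_bottle, tongs from where it was at the start of the episode below 0.03 m); the robot touches nothing.
It fails at once if the beaker is moved by more than 30 mm or tipped (distance of beaker from where it was at the start of the episode above 0.03 m or angle between beaker's own z axis and vertical above 0.35 rad).
It fails at once if the wash bottle is moved by more than 30 mm or tipped (distance of wash_bottle from where it was at the start of the episode above 0.03 m or angle between wash_bottle's own z axis and vertical above 0.35 rad).
It fails at once if the tongs is moved by more than 30 mm or tipped (distance of tongs from where it was at the start of the episode above 0.03 m or angle between tongs's own z axis and vertical above 0.35 rad).
It also fails if it takes over 72 s, if anything falls off the work surface, if the arm or the gripper's body presses on something with over 40 N, if the wrist force passes 120 N, or if a joint passes its speed limit or range.

### The arm

A 6-joint arm with a two-finger parallel gripper is mounted at the origin on the work surface. World frame = base frame: x ahead of the robot, y to its left, z up, the work surface at z = 0. Lengths are in m, angles in degrees, forces in N, time in s.
With the tool pointing down it reaches from about 0.4 to 0.825 m from the base axis. Payload 7 kg.
Tool frame: the origin (TCP) lies on the centre line of the jaws, within the pads' length; the fingertips stand 19 mm ahead of it and the grasp point (between the pads) is the TCP; z points along the fingers, y is the line along which they close (so a half turn about z gives the same grasp; the last joint's range is limited). The gripper opens to 88 mm and grips with 3 to 60 N. Pads are 19 mm wide; open, the fingers measure 130 mm over their backs; the gripper's body (78 mm by 193 mm) begins 47 mm behind the grasp point.
Start: joints at [-50.128, 20.546, 0.682, 0, -70.136, -16.507], TCP at [0.268, -0.62, 0.246] pointing down, gripper open.
Joint ranges: [-176.03, 176.03], [-82.01, 121.73], [-58.28, 71.71], [-173.87, 95.51], [-174.79, -0.11], [-173.66, 173.66]. Speed limits (degrees/s): [136.94, 136.94, 172.46, 180, 180, 180].

### API

Orientations are given as [roll, pitch, yaw] about the fixed x, y, z axes, in that order (R = Rz(yaw) Ry(pitch) Rx(roll)).
In Python, from plant import ctrl gives the robot as it stands.
- The arm moves only by the tool move_arm, never from a script. Its argument "motion" is a list of rows, each a list of 3 entries, a list of its own where there are three numbers: the shift along the tool's x, y, z in mm, then the turn, a rotation vector about the tool's x, y, z in degrees, then the closure, from 0 (fully open) to 1 (shut). A call has 1 to 10 rows; each row is the pose to reach, as a shift and turn from the pose commanded when the call began, along the tool's axes at that moment; what a row does not reach only later rows make up. A row lasts 1/12 s, in which the tool goes at most 41.7 mm and 7.16 degrees, less where a joint would pass 70% of its speed; a pose out of reach is approached as far as the arm can. A call with a gripper value outside its range is refused whole. The fingers move at their own pace and stop on an object; the grip force is fixed at half the most. Time passes only in rows, so rows that repeat a pose let the fingers close. It gives the time, the measured TCP pose, the force, the opening and the grip force at its end, in the units of the state.
- ctrl.get_obs(): the state, without advancing time (a new reading comes with each control period).
- ctrl.snapshot(name): name is "side" or "top"; returns a dict with "color" (480x640x3 uint8, blue, green, red), "camera_matrix" (3x3 intrinsics, pixels), "cam_to_world" (4x4, takes a point from camera to world coordinates). Camera axes: x right, y up, looking along -z (the intrinsics and any distortion apply to the point x, -y, -z); pixel columns grow to the right and rows downward; lengths in m; the calibration is good to about 2 mm. A picture is of the moment at which its call begins. There is no depth.
- ctrl.close_job(): hands the job in; it is judged then, once.
The state is a dict: "clock": time; "joint_pos": joint angles; "qvel": joint speeds; "tau": joint torques, N m; "tool_pos": TCP position; "orientation": TCP orientation; "force": force on the tool from outside, world axes, zero at the start; "moment": the same for the moment, N m; "opening": finger opening in m; "gripper_force": force on a finger pad.
Only numpy, scipy, OpenCV 4.12 (cv2) and the standard library are available. Lean on these libraries where they do the work, as an engineer would, in place of code of your own. Each camera call takes 0.05 s, during which the arm holds its last target. There are 200 camera calls.

## Working session

There is one attempt and no reset: what is moved stays moved. The work goes in short steps, Python scripts to look and compute and a tool call to move; the robot and the scene stay as the last step left them, time stands still between calls to the robot, and variables do not carry over. Pictures are saved under pics/ and viewed, at most 10 in all, crops included, and the job is handed in when it is done.

Besides the shell and the picture viewer there is one more tool, called after "Call:" in YAML: its name, and indented under it one key for each argument. move_arm: Moves the arm, as the interface text tells. Its arguments: {"type":"object","properties":{"motion":{"type":"array"}},"required":["motion"]}

```bash
mkdir -p pics; ls; python3 - <<'E'
from plant import ctrl
import cv2,numpy as np
for n in("top","side"):
    s=ctrl.snapshot(n); cv2.imwrite(f"pics/{n}0.png",s["color"]); print(n,s["camera_matrix"].round(2).tolist(),s["cam_to_world"].round(4).tolist(),[k for k in s])
print(ctrl.get_obs())
E
```

```text
pics
top [[609.67, 0.0, 314.56], [0.0, 609.67, 250.47], [0.0, 0.0, 1.0]] [[-0.0275, 0.9978, -0.0595, 0.4859], [-0.9996, -0.0279, -0.0058, -0.1256], [-0.0075, 0.0594, 0.9982, 1.3158], [0.0, 0.0, 0.0, 1.0]] ['color', 'camera_matrix', 'cam_to_world']
side [[587.57, 0.0, 328.77], [0.0, 587.57, 228.86], [0.0, 0.0, 1.0]] [[-0.9555, 0.2205, -0.1961, 0.2694], [-0.295, -0.7287, 0.6181, 0.7802], [-0.0066, 0.6484, 0.7613, 1.2388], [0.0, 0.0, 0.0, 1.0]] ['color', 'camera_matrix', 'cam_to_world']
{'clock': 0.1, 'joint_pos': array([-5.01268380e+01,  2.05879051e+01,  6.38949123e-01, -1.76009129e-02,
       -7.01340632e+01, -1.65071031e+01]), 'qvel': array([-0.04380314, -0.03640616,  0.16478582,  0.03060434, -0.01970872,
        0.02708809]), 'tau': array([-5.28898472e-04, -5.84163988e+01,  2.93752885e+01,  7.01557070e+00,
        1.02155274e-02, -6.57524765e-05]), 'tool_pos': array([ 0.26753131, -0.61928463,  0.24470972]), 'orientation': array([ 1.79915701e+02, -7.72593710e-03, -1.56639929e+02]), 'force': array([ 0.41553482,  0.39892777, -0.30649513]), 'moment': array([0.00206097, 0.0154584 , 0.00340737]), 'gripper_force': 0.0, 'opening': 0.08763159372608022}
```

View pics/top0.png

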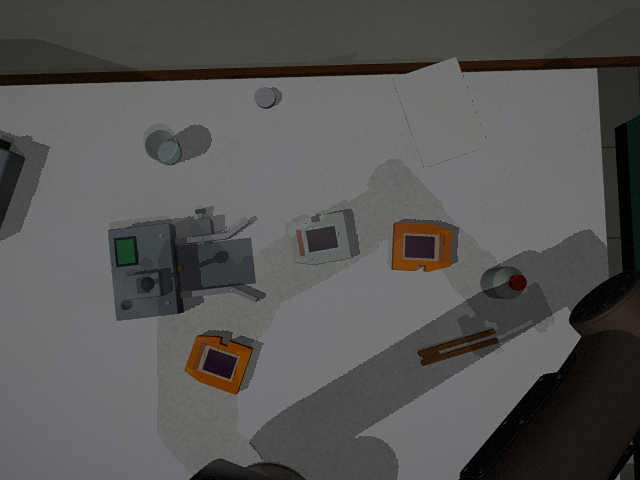

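View pics/side0.png

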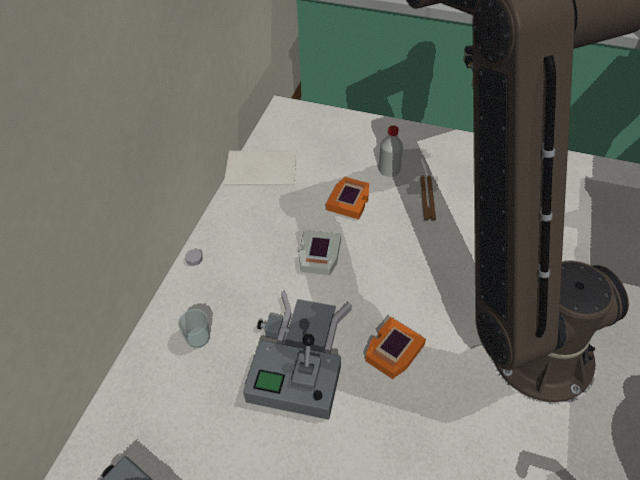

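```bash
python3 - <<'E'
import cv2
a=cv2.imread("pics/top0.png")[185:335,95:375]
b=cv2.imread("pics/side0.png")[215:425,235:435]
a=cv2.convertScaleAbs(a,alpha=1.4,beta=10)
cv2.imwrite("pics/tc.png",cv2.resize(a,None,fx=2.8,fy=2.8,interpolation=cv2.INTER_CUBIC))
cv2.imwrite("pics/sc.png",cv2.resize(b,None,fx=2.8,fy=2.8,interpolation=cv2.INTER_CUBIC))
E
```

```text
(no output)
```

View pics/tc.png

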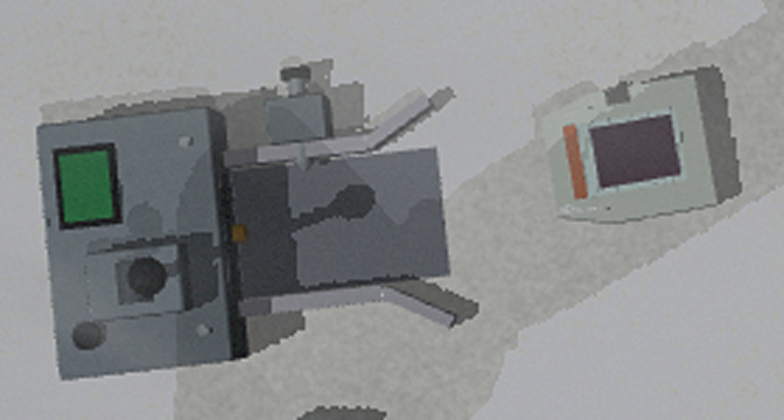

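View pics/sc.png

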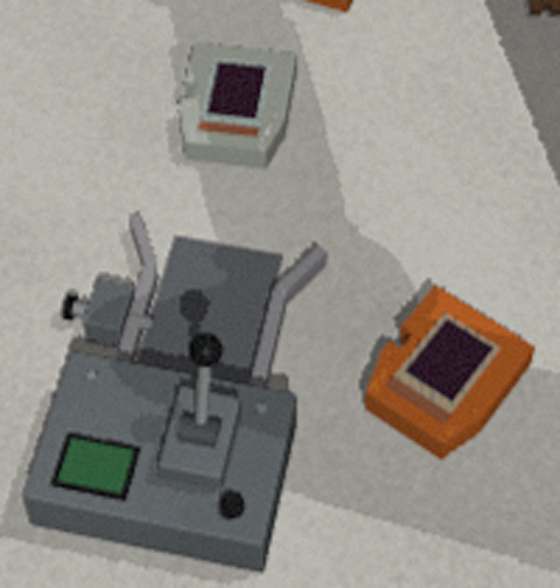

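```bash
cat > h.py <<'E'
import numpy as np,cv2
from scipy.optimize import least_squares
from plant import ctrl
C={n:ctrl.snapshot(n) for n in("top","side")}
def proj(n,P):
    K,T=C[n]["camera_matrix"],C[n]["cam_to_world"]
    p=(np.atleast_2d(P)-T[:3,3])@T[:3,:3]; q=np.c_[p[:,0],-p[:,1],-p[:,2]]@K.T
    return q[:,:2]/q[:,2:]
def tri(u,v):
    return least_squares(lambda P:np.r_[(proj("top",P)-u).ravel(),(proj("side",P)-v).ravel()],[.45,0,.05]).x
def place(s,P):
    c,n=np.cos(s[2]),np.sin(s[2]); P=np.array(P)/1000
    return np.c_[s[0]+c*P[:,0]-n*P[:,1],s[1]+n*P[:,0]+c*P[:,1],P[:,2]+s[3]]
tc=lambda p:np.array(p)/2.8+[95,185]
sc=lambda p:np.array(p)/2.8+[235,215]
def fit(pts,s0):
    # pts: list of (xyz mm, top uv, side uv or None)
    def r(s):
        o=[]
        for P,u,v in pts:
            w=place(s,[P])
            if u is not None:o+=list((proj("top",w)-u).ravel())
            if v is not None:o+=list((proj("side",w)-v).ravel())
        return np.array(o)
    q=least_squares(r,s0,loss="soft_l1"); print(q.x.round(4),r(q.x).round(1)); return q.x
E
python3 - <<'E'
from h import *
t=fit([((0,-95,55),tc((211,107)),sc((73,355))),((130,-95,55),tc((38,127)),sc((28,492))),
 ((130,95,55),tc((60,380)),sc((268,535))),((0,95,55),tc((231,358)),sc((296,395)))],[.43,.2,1.6,0])
c=fit([((-60,-50,28),tc((697,72)),sc((195,44))),((-60,50,28),tc((718,203)),sc((297,52))),
 ((60,-38,28),tc((545,117)),sc((186,148))),((60,38,28),tc((560,213)),sc((265,153))),((20,50,28),None,sc((290,108)))],[.5,-.15,1.6,0])
R=lambda P:(np.array([[np.cos(t[2]),np.sin(t[2])],[-np.sin(t[2]),np.cos(t[2])]])@(np.array(P)[:2]-t[:2])*1000).round(1)
print("carrier in tester",R(c),c[2]-t[2])
k=tri(tc((147,276)),sc((206,350)));print("knob",k,R(k))
for P in [(-110,51.5,22),(-110,-51.5,22)]:print((proj("top",place(t,[P]))-[95,185])*2.8)
for n,u,v in(("beaker",(165,150),(195,332)),("bottle",(516,283),(393,131)),("tongs",(457,347),(428,198)),("orangefront",(392,245),(347,216))):
    p=tri(u,v);print(n,p.round(3),R(p))
E
```

```text
[ 5.3170e-01  1.7260e-01  1.6548e+00 -1.6000e-03] [-0.   0.  -0.7 -2.2 -0.2 -0.1 -2.1  1.2  0.3  0.6 -1.3  3.7  1.8  1.4
  1.1 -0.8]
[ 0.5861 -0.1306  1.7217 -0.0042] [-0.3  0.7 -0.4 -0.5  0.7  0.1 -0.3  0.7 -0.4  0.1 -0.7 -2.   0.5  1.
  0.2 -0.4 -1.9  4. ]
carrier in tester [-306.7  -28.8] 0.06695798336359737
knob [0.50038115 0.20187631 0.15154152] [31.8 28.7]
[[384.46431307 286.62358454]]
[[370.51264407 152.01865375]]
beaker [0.787 0.195 0.031] [   1.3 -256.2]
bottle [ 0.483 -0.499  0.154] [-665.4  105.4]
tongs [ 0.349 -0.416  0.005] [-571.   231.4]
orangefront [ 0.565 -0.288 -0.005] [-461.4    5. ]
```

```bash
cat > g.py <<'E'
import sys,numpy as np
from plant import ctrl
from scipy.spatial.transform import Rotation as R
t=np.array([.5317,.1726]);Y=np.degrees(1.6548)
o=ctrl.get_obs();T=R.from_euler("xyz",o["orientation"],degrees=True)
d=o["tool_pos"][:2]-t;a=np.radians(Y)
print("t",round(o["clock"],2),"tester mm",(np.array([d@[np.cos(a),np.sin(a)],d@[-np.sin(a),np.cos(a)],o["tool_pos"][2]])*1000).round(1),"yaw rel",round((o["orientation"][2]+180-Y+180)%360-180,2),"F",o["force"].round(1),"open",round(o["opening"],4))
if len(sys.argv)>4:
    x,y,z,w=map(float,sys.argv[1:5])
    p=np.r_[t+[np.cos(a)*x/1e3-np.sin(a)*y/1e3,np.sin(a)*x/1e3+np.cos(a)*y/1e3],z/1e3]
    print("shift",(T.inv().apply(p-o["tool_pos"])*1000).round(1),"turn",(T.inv()*R.from_euler("xyz",[180,0,Y-180+w],degrees=True)).as_rotvec(degrees=True).round(2))
E
python3 g.py -408 -34 230 3.8
```

```text
t 0.2 tester mm [-767.1  329.7  245. ] yaw rel -71.45 F [-0.1 -0.5 -0.4] open 0.0878
shift [-459.   224.7   15.2] turn [ 5.000e-02  3.000e-02 -7.525e+01]
```

Call:
move_arm:
  motion:
    - [[-40,20,-10],[0,0,-7],0.5]
    - [[-80,40,-20],[0,0,-14],0.5]
    - [[-120,60,-20],[0,0,-21],0.5]
    - [[-160,80,-20],[0,0,-28],0.5]
    - [[-195,96,-20],[0,0,-35],0.5]
    - [[-230,112,-20],[0,0,-42],0.5]
    - [[-265,130,-20],[0,0,-49],0.5]
    - [[-300,147,-20],[0,0,-56],0.5]
    - [[-335,164,-20],[0,0,-63],0.5]
    - [[-370,181,-20],[0,0,-70],0.5]

```text
clock: 1.03
tool_pos: [0.5367, -0.3047, 0.2657]
orientation: [-180.0, -0.0, -86.3]
force: [0.7, -1.3, -0.1]
opening: 0.0438
gripper_force: 0.0
```

```bash
python3 g.py -408 -34 120 3.8
```

```text
t 1.03 tester mm [-476.    35.1  265.7] yaw rel -1.08 F [ 0.7 -1.3 -0.1] open 0.0438
shift [-69.3 -67.8 145.7] turn [-0.01 -0.   -4.88]
```

Call:
move_arm:
  motion:
    - [[-28,-27,0],[0,0,-3],0.5]
    - [[-55,-54,20],[0,0,-5],0.5]
    - [[-69,-68,50],[0,0,-5],0.5]
    - [[-69,-68,85],[0,0,-5],0.5]
    - [[-69,-68,120],[0,0,-5],0.5]
    - [[-69,-68,145],[0,0,-5],0.5]
    - [[-69,-68,145],[0,0,-5],0.5]

```text
clock: 1.62
tool_pos: [0.5958, -0.2328, 0.1143]
orientation: [179.5, 0.2, -81.7]
force: [-1.1, 0.8, -1.0]
opening: 0.0437
gripper_force: 0.0
```

```bash
python3 g.py -408 -34 27 3.8; python3 - <<'E'
from plant import ctrl
import cv2
a=ctrl.snapshot("top")["color"][185:335,250:450];b=ctrl.snapshot("side")["color"][150:300,235:435]
cv2.imwrite("pics/c1.png",cv2.resize(cv2.vconcat([a,b]),None,fx=2,fy=2,interpolation=cv2.INTER_CUBIC))
E
```

```text
t 1.62 tester mm [-409.3  -29.8  114.3] yaw rel 3.52 F [-1.1  0.8 -1. ] open 0.0437
shift [-0.7 -5.1 87.3] turn [ 0.54  0.21 -0.28]
```

View pics/c1.png

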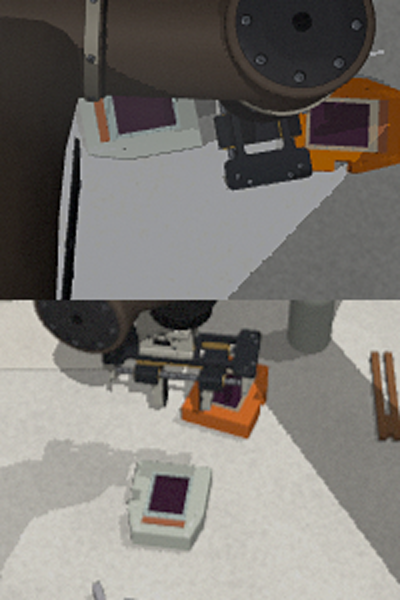

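Call:
move_arm:
  motion:
    - [[0,-4,30],[0,0,0],0.5]
    - [[0,-4,60],[0,0,0],0.5]
    - [[0,-4,80],[0,0,0],0.5]
    - [[0,-4,87],[0,0,0],0.5]
    - [[0,-4,88],[0,0,0],0.5]
    - [[0,-4,88],[0,0,0],0.5]

```text
clock: 2.22
tool_pos: [0.6047, -0.2337, 0.0345]
orientation: [-179.9, -0.1, -81.6]
force: [-0.1, 0.0, -0.5]
opening: 0.0438
gripper_force: 0.0
```

```bash
python3 g.py -385 -33 26 3.8
```

```text
t 2.22 tester mm [-411.   -38.7   34.5] yaw rel 3.57 F [-0.1  0.  -0.5] open 0.0438
shift [-26.3   4.1   8.5] turn [-0.13 -0.06 -0.23]
```

Call:
move_arm:
  motion:
    - [[-6,2,3],[0,0,0],0.5]
    - [[-12,4,6],[0,0,0],0.5]
    - [[-18,4,7],[0,0,0],0.5]
    - [[-24,4,7],[0,0,0],0.5]
    - [[-29,4,7],[0,0,0],0.5]
    - [[-33,4,7],[0,0,0],0.5]
    - [[-37,4,7],[0,0,0],0.5]
    - [[-37,4,7],[0,0,0],0.5]

```text
clock: 2.88
tool_pos: [0.5941, -0.1965, 0.0258]
orientation: [-180.0, -0.0, -81.6]
force: [-0.9, 0.3, 0.8]
opening: 0.0438
gripper_force: 0.0
```

```bash
python3 g.py -349 -35 26 7;  python3 - <<'E'
from plant import ctrl
import cv2
b=ctrl.snapshot("side")["color"][190:370,240:440]
cv2.imwrite("pics/c2.png",cv2.resize(b,None,fx=3,fy=3,interpolation=cv2.INTER_CUBIC))
E
```

```text
t 2.88 tester mm [-373.1  -31.2   25.8] yaw rel 3.6 F [-0.9  0.3  0.8] open 0.0438
shift [-23.8  -5.3  -0.2] turn [-0.01 -0.01 -3.4 ]
```

View pics/c2.png

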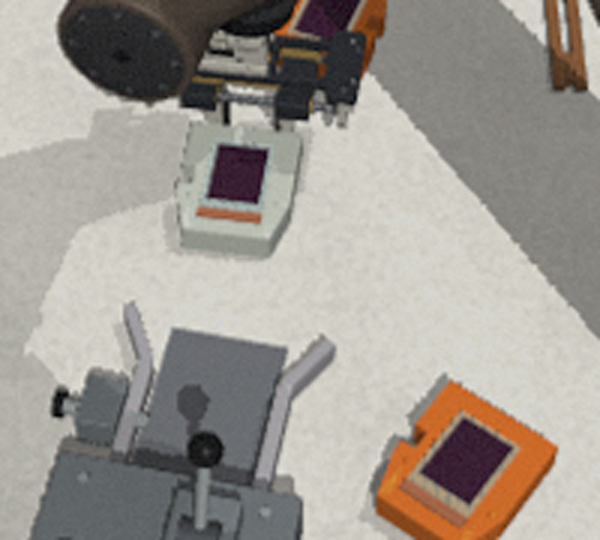

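Call:
move_arm:
  motion:
    - [[-5,-0.8,0],[0,0,-0.7],0.5]
    - [[-10,-1.6,0],[0,0,-1.4],0.5]
    - [[-15,-2.4,0],[0,0,-2.1],0.5]
    - [[-21,-3.4,0],[0,0,-3],0.5]
    - [[-28,-3.7,0],[0,0,-3.8],0.5]
    - [[-35,-3.6,0],[0,0,-4.3],0.5]
    - [[-42,-3.4,0],[0,0,-4.8],0.5]
    - [[-49,-3.1,0],[0,0,-5.2],0.5]
    - [[-56,-2.8,0],[0,0,-5.4],0.5]
    - [[-63,-2.4,0],[0,0,-5.4],0.5]

```text
clock: 3.77
tool_pos: [0.587, -0.1338, 0.0256]
orientation: [180.0, -0.0, -76.2]
force: [0.1, -2.3, 1.7]
opening: 0.0439
gripper_force: 1.2
```

```bash
python3 g.py -269 -22.5 26 8;  python3 g.py -239 -16 26 6;  python3 - <<'E'
from plant import ctrl
import cv2
b=ctrl.snapshot("side")["color"][190:370,240:440]
cv2.imwrite("pics/c3.png",cv2.resize(b,None,fx=3,fy=3,interpolation=cv2.INTER_CUBIC))
E
```

```text
t 3.77 tester mm [-310.   -29.4   25.6] yaw rel 8.98 F [ 0.1 -2.3  1.7] open 0.0439
shift [-41.5   0.4  -0.4] turn [ 0.   -0.    0.98]
t 3.77 tester mm [-310.   -29.4   25.6] yaw rel 8.98 F [ 0.1 -2.3  1.7] open 0.0439
shift [-72.2   2.2  -0.4] turn [ 0.   -0.    2.98]
```

View pics/c3.png

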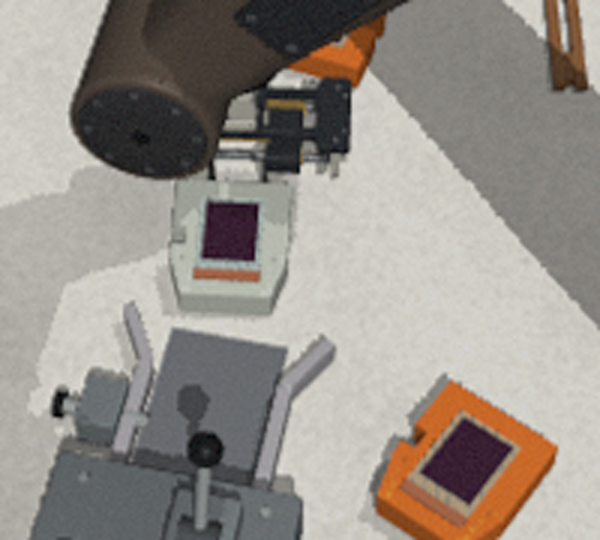

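Call:
move_arm:
  motion:
    - [[-7,0,0.2],[0,0,0.1],0.5]
    - [[-14,0,0.2],[0,0,0.2],0.5]
    - [[-21,0.1,0.2],[0,0,0.3],0.5]
    - [[-28,0.2,0.2],[0,0,0.5],0.5]
    - [[-35,0.3,0.2],[0,0,0.8],0.5]
    - [[-42,0.4,0.2],[0,0,1.0],0.5]
    - [[-49,0.8,0.2],[0,0,1.5],0.5]
    - [[-56,1.2,0.2],[0,0,2],0.5]
    - [[-63,1.7,0.2],[0,0,2.5],0.5]
    - [[-70,2.1,0.2],[0,0,3],0.5]

```text
clock: 4.65
tool_pos: [0.5682, -0.0665, 0.0254]
orientation: [180.0, -0.0, -79.3]
force: [0.8, -3.8, 1.6]
opening: 0.0437
gripper_force: 1.5
```

```bash
python3 g.py -210 -9 26 3;  python3 g.py -182 -1 26 0;  python3 - <<'E'
from plant import ctrl
import cv2
b=ctrl.snapshot("side")["color"][210:370,240:400]
cv2.imwrite("pics/c4.png",cv2.resize(b,None,fx=3.7,fy=3.7,interpolation=cv2.INTER_CUBIC))
E
```

```text
t 4.65 tester mm [-241.3  -16.4   25.4] yaw rel 5.9 F [ 0.8 -3.8  1.6] open 0.0437
shift [-31.9   4.1  -0.6] turn [ 0.  -0.   2.9]
t 4.65 tester mm [-241.3  -16.4   25.4] yaw rel 5.9 F [ 0.8 -3.8  1.6] open 0.0437
shift [-60.5   9.2  -0.6] turn [ 0.  -0.   5.9]
```

View pics/c4.png

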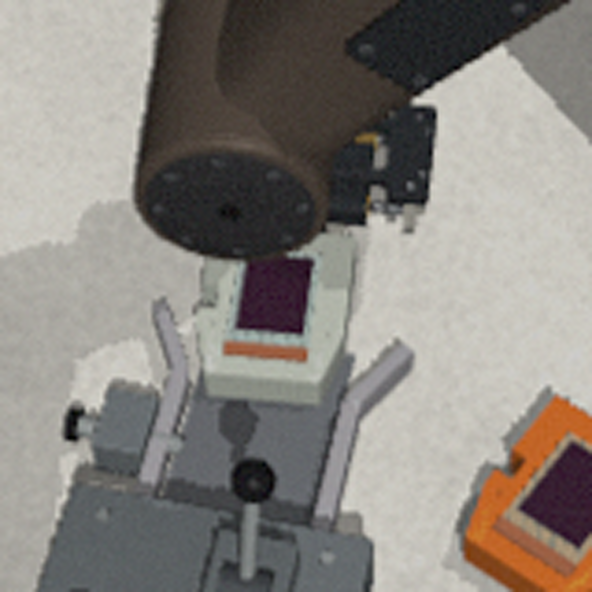

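Call:
move_arm:
  motion:
    - [[-6,0.6,0.2],[0,0,0.6],0.5]
    - [[-12,1.4,0.3],[0,0,1.2],0.5]
    - [[-18,2.2,0.3],[0,0,1.8],0.5]
    - [[-24,3,0.3],[0,0,2.3],0.5]
    - [[-30,3.8,0.3],[0,0,2.8],0.5]
    - [[-36,4.8,0.3],[0,0,3.4],0.5]
    - [[-42,5.9,0.3],[0,0,4],0.5]
    - [[-48,7,0.3],[0,0,4.6],0.5]
    - [[-53,7.9,0.3],[0,0,5.2],0.5]
    - [[-56,8.5,0.3],[0,0,5.7],0.5]

```text
clock: 5.53
tool_pos: [0.5489, -0.0131, 0.0248]
orientation: [179.9, 0.0, -85.0]
force: [-1.2, -3.3, -0.2]
opening: 0.0441
gripper_force: 1.1
```

```bash
python3 g.py -129.5 0 26 0;  python3 - <<'E'
from plant import ctrl
import cv2
b=ctrl.snapshot("side")["color"][250:370,240:360]
cv2.imwrite("pics/c5.png",cv2.resize(b,None,fx=4.8,fy=4.8,interpolation=cv2.INTER_CUBIC))
E
```

```text
t 5.53 tester mm [-186.5   -1.6   24.8] yaw rel 0.2 F [-1.2 -3.3 -0.2] open 0.0441
shift [-57.    1.4  -1.2] turn [0.06 0.   0.2 ]
```

View pics/c5.png

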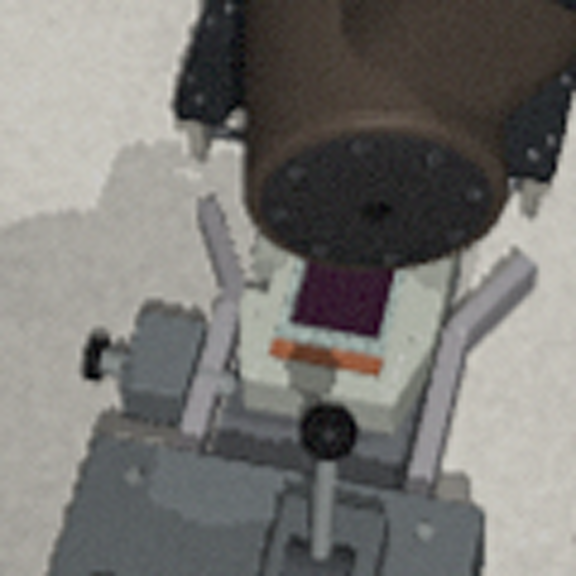

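Call:
move_arm:
  motion:
    - [[-1.2,0.2,0],[0,0,0.1],0.5]
    - [[-2.4,0.4,0],[0,0,0.2],0.5]
    - [[-3.6,0.6,0],[0,0,0.2],0.5]
    - [[-4.8,0.8,0],[0,0,0.2],0.5]
    - [[-6,1,0],[0,0,0.2],0.5]
    - [[-7.2,1,0],[0,0,0.2],0.5]
    - [[-8.4,1,0],[0,0,0.2],0.5]
    - [[-9.6,1,0],[0,0,0.2],0.5]
    - [[-10.8,1,0],[0,0,0.2],0.5]
    - [[-12,1,0],[0,0,0.2],0.5]

```text
clock: 6.42
tool_pos: [0.547, -0.0022, 0.025]
orientation: [179.9, -0.0, -85.1]
force: [-0.8, -5.3, 1.0]
opening: 0.0437
gripper_force: 2.5
```

Call:
move_arm:
  motion:
    - [[-1.2,0,0],[0,0,0],0.5]
    - [[-2.4,0,0],[0,0,0],0.5]
    - [[-3.6,0,0],[0,0,0],0.5]
    - [[-4.8,0,0],[0,0,0],0.5]
    - [[-6,0,0],[0,0,0],0.5]
    - [[-7.2,0,0],[0,0,0],0.5]
    - [[-8.4,0,0],[0,0,0],0.5]
    - [[-9.6,0,0],[0,0,0],0.5]
    - [[-10.8,0,0],[0,0,0],0.5]
    - [[-12,0,0],[0,0,0],0.5]

```text
clock: 7.25
tool_pos: [0.5448, 0.0087, 0.0249]
orientation: [179.8, -0.1, -85.1]
force: [-3.6, -8.2, 4.4]
opening: 0.0437
gripper_force: 4.6
```

```bash
python3 g.py -129.5 0 26 0
```

```text
t 7.25 tester mm [-164.4    0.7   24.9] yaw rel 0.04 F [-3.6 -8.2  4.4] open 0.0437
shift [-34.9  -0.7  -1.2] turn [ 0.21 -0.1   0.04]
```

Call:
move_arm:
  motion:
    - [[-1.2,-0.2,0],[0,0,0],0.5]
    - [[-2.4,-0.4,0],[0,0,0],0.5]
    - [[-3.6,-0.4,0],[0,0,0],0.5]
    - [[-4.8,-0.4,0],[0,0,0],0.5]
    - [[-6,-0.4,0],[0,0,0],0.5]
    - [[-7.2,-0.4,0],[0,0,0],0.5]
    - [[-8.4,-0.4,0],[0,0,0],0.5]
    - [[-9.6,-0.4,0],[0,0,0],0.5]
    - [[-10.8,-0.4,0],[0,0,0],0.5]
    - [[-12,-0.4,0],[0,0,0],0.5]

```text
clock: 8.08
tool_pos: [0.5435, 0.0201, 0.0248]
orientation: [179.7, -0.1, -85.2]
force: [-4.0, -11.9, 6.7]
opening: 0.0437
gripper_force: 5.8
```

Call:
move_arm:
  motion:
    - [[-1.2,0,0],[0,0,0],0.5]
    - [[-2.4,0,0],[0,0,0],0.5]
    - [[-3.6,0,0],[0,0,0],0.5]
    - [[-4.8,0,0],[0,0,0],0.5]
    - [[-6,0,0],[0,0,0],0.5]
    - [[-7.2,0,0],[0,0,0],0.5]
    - [[-8.4,0,0],[0,0,0],0.5]
    - [[-9.6,0,0],[0,0,0],0.5]
    - [[-10.8,0,0],[0,0,0],0.5]
    - [[-12,0,0],[0,0,0],0.5]

```text
clock: 8.92
tool_pos: [0.5449, 0.0342, 0.025]
orientation: [180.0, -0.0, -85.1]
force: [-0.1, -7.0, -0.9]
opening: 0.044
gripper_force: 3.4
```

```bash
python3 g.py -129.5 0 26 0
```

```text
t 8.92 tester mm [-139.    -1.6   25. ] yaw rel 0.05 F [-0.1 -7.  -0.9] open 0.044
shift [-9.5  1.6 -1. ] turn [ 0.01 -0.01  0.05]
```

Call:
move_arm:
  motion:
    - [[-1,0.3,0],[0,0,0],0.5]
    - [[-2,0.6,0],[0,0,0],0.5]
    - [[-3,0.9,0],[0,0,0],0.5]
    - [[-4,1.2,0],[0,0,0],0.5]
    - [[-5,1.2,0],[0,0,0],0.5]
    - [[-6,1.2,0],[0,0,0],0.5]
    - [[-7,1.2,0],[0,0,0],0.5]
    - [[-7,1.2,0],[0,0,0],0.5]

```text
clock: 9.58
tool_pos: [0.5443, 0.0407, 0.0254]
orientation: [-179.9, -0.0, -85.1]
force: [3.4, -8.3, -0.8]
opening: 0.0441
gripper_force: 4.0
```

```bash
python3 g.py -129.5 0 26 0
```

```text
t 9.58 tester mm [-132.5   -1.5   25.4] yaw rel 0.07 F [ 3.4 -8.3 -0.8] open 0.0441
shift [-3.   1.5 -0.6] turn [-0.1  -0.03  0.07]
```

Call:
move_arm:
  motion:
    - [[-1,-0.8,0],[0,0,0],0.5]
    - [[-2,-0.8,0],[0,0,0],0.5]
    - [[-3,-0.8,0],[0,0,0],0.5]
    - [[-3,-0.8,0],[0,0,0],0.5]

```text
clock: 9.92
tool_pos: [0.5441, 0.0435, 0.0252]
orientation: [-180.0, -0.0, -85.1]
force: [0.1, -7.4, -1.0]
opening: 0.0436
gripper_force: 4.0
```

```bash
python3 g.py -129.5 0 26 0
```

```text
t 9.92 tester mm [-129.6   -1.6   25.2] yaw rel 0.06 F [ 0.1 -7.4 -1. ] open 0.0436
shift [-0.1  1.6 -0.8] turn [-0.02 -0.04  0.06]
```

Call:
move_arm:
  motion:
    - [[-1,0,0],[0,0,0],0.5]
    - [[-2,0,0],[0,0,0],0.5]
    - [[-2,0,0],[0,0,0],0.5]

```text
clock: 10.17
tool_pos: [0.5441, 0.0442, 0.0252]
orientation: [180.0, -0.1, -85.1]
force: [4.9, -18.5, -0.9]
opening: 0.0438
gripper_force: 8.8
```

Call:
move_arm:
  motion:
    - [[-1,0,0],[0,0,0],0.5]
    - [[-2,0,0],[0,0,0],0.5]
    - [[-2,0,0],[0,0,0],0.5]

```text
clock: 10.42
tool_pos: [0.544, 0.0444, 0.0253]
orientation: [180.0, -0.2, -85.1]
force: [8.5, -29.7, -1.6]
opening: 0.0439
gripper_force: 15.0
```

Call:
move_arm:
  motion:
    - [[1,-0.7,0],[0,0,0],0.5]
    - [[1.5,-0.9,0],[0,0,0],0.5]
    - [[1.5,-0.9,0],[0,0,0],0.5]
    - [[1.5,-0.9,0],[0,0,0],0.5]
    - [[1.5,-0.9,0],[0,0,0],0.5]
    - [[1.5,-0.9,0],[0,0,0],0.5]
    - [[1.5,-0.9,0],[0,0,0],0.5]
    - [[1.5,-0.9,0],[0,0,0],0.5]
    - [[1.5,-0.9,0],[0,0,0],0.5]
    - [[1.5,-0.9,0],[0,0,0],0.5]

```text
clock: 11.25
tool_pos: [0.544, 0.0442, 0.025]
orientation: [179.9, -0.2, -85.1]
force: [1.9, -18.6, -0.3]
opening: 0.044
gripper_force: 9.3
```

Call:
move_arm:
  motion:
    - [[0,0,0],[0,0,0],0.5]
    - [[0,0,0],[0,0,0],0.5]
    - [[0,0,0],[0,0,0],0.5]
    - [[0,0,0],[0,0,0],0.5]
    - [[0,0,0],[0,0,0],0.5]
    - [[0,0,0],[0,0,0],0.5]
    - [[0,0,0],[0,0,0],0.5]
    - [[0,0,0],[0,0,0],0.5]
    - [[0,0,0],[0,0,0],0.5]
    - [[0,0,0],[0,0,0],0.5]

```text
clock: 12.08
tool_pos: [0.5441, 0.0442, 0.025]
orientation: [179.9, -0.2, -85.1]
force: [2.4, -18.5, 0.3]
opening: 0.0436
gripper_force: 9.3
```

Call:
move_arm:
  motion:
    - [[0,0,0],[0,0,0],0.5]
    - [[0,0,0],[0,0,0],0.5]
    - [[0,0,0],[0,0,0],0.5]
    - [[0,0,0],[0,0,0],0.5]
    - [[0,0,0],[0,0,0],0.5]
    - [[0,0,0],[0,0,0],0.5]
    - [[0,0,0],[0,0,0],0.5]
    - [[0,0,0],[0,0,0],0.5]
    - [[0,0,0],[0,0,0],0.5]
    - [[0,0,0],[0,0,0],0.5]

```text
clock: 12.92
tool_pos: [0.5441, 0.0442, 0.025]
orientation: [179.9, -0.2, -85.1]
force: [1.5, -18.0, 0.4]
opening: 0.044
gripper_force: 9.3
```

Call:
move_arm:
  motion:
    - [[0,0,0],[0,0,0],0.5]
    - [[0,0,0],[0,0,0],0.5]
    - [[0,0,0],[0,0,0],0.5]
    - [[0,0,0],[0,0,0],0.5]
    - [[0,0,0],[0,0,0],0.5]
    - [[0,0,0],[0,0,0],0.5]
    - [[0,0,0],[0,0,0],0.5]
    - [[0,0,0],[0,0,0],0.5]
    - [[0,0,0],[0,0,0],0.5]
    - [[0,0,0],[0,0,0],0.5]

```text
clock: 13.75
tool_pos: [0.5441, 0.0442, 0.025]
orientation: [179.9, -0.2, -85.1]
force: [2.4, -17.9, 0.6]
opening: 0.0437
gripper_force: 9.3
```

Call:
move_arm:
  motion:
    - [[0,0,0],[0,0,0],0.5]
    - [[0,0,0],[0,0,0],0.5]
    - [[0,0,0],[0,0,0],0.5]
    - [[0,0,0],[0,0,0],0.5]
    - [[0,0,0],[0,0,0],0.5]
    - [[0,0,0],[0,0,0],0.5]
    - [[0,0,0],[0,0,0],0.5]
    - [[0,0,0],[0,0,0],0.5]
    - [[0,0,0],[0,0,0],0.5]
    - [[0,0,0],[0,0,0],0.5]

```text
clock: 14.58
tool_pos: [0.5441, 0.0442, 0.025]
orientation: [179.9, -0.2, -85.1]
force: [3.1, -18.4, 0.0]
opening: 0.0438
gripper_force: 9.3
```

Call:
move_arm:
  motion:
    - [[0,0,0],[0,0,0],0.5]
    - [[0,0,0],[0,0,0],0.5]
    - [[0,0,0],[0,0,0],0.5]
    - [[0,0,0],[0,0,0],0.5]
    - [[0,0,0],[0,0,0],0.5]
    - [[0,0,0],[0,0,0],0.5]
    - [[0,0,0],[0,0,0],0.5]
    - [[0,0,0],[0,0,0],0.5]
    - [[0,0,0],[0,0,0],0.5]
    - [[0,0,0],[0,0,0],0.5]

```text
clock: 15.42
tool_pos: [0.5441, 0.0442, 0.025]
orientation: [179.9, -0.2, -85.1]
force: [1.9, -18.1, -0.4]
opening: 0.0433
gripper_force: 9.3
```

```bash
python3 g.py;  python3 - <<'E'
from plant import ctrl
import cv2
b=ctrl.snapshot("side")["color"][270:390,230:350]
cv2.imwrite("pics/c6.png",cv2.resize(b,None,fx=4.8,fy=4.8,interpolation=cv2.INTER_CUBIC))
E
```

```text
t 15.42 tester mm [-129.    -1.6   25. ] yaw rel 0.04 F [  1.9 -18.1  -0.4] open 0.0433
```

View pics/c6.png

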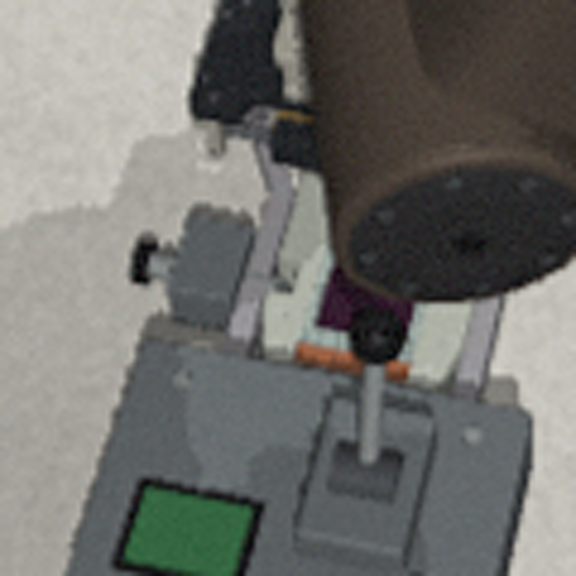

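Call:
move_arm:
  motion:
    - [[0,0,0],[0,0,0],0.5]
    - [[0,0,0],[0,0,0],0.5]
    - [[0,0,0],[0,0,0],0.5]
    - [[0,0,0],[0,0,0],0.5]
    - [[0,0,0],[0,0,0],0.5]
    - [[0,0,0],[0,0,0],0.5]
    - [[0,0,0],[0,0,0],0.5]
    - [[0,0,0],[0,0,0],0.5]
    - [[0,0,0],[0,0,0],0.5]
    - [[0,0,0],[0,0,0],0.5]

```text
clock: 16.3
tool_pos: [0.5441, 0.0442, 0.025]
orientation: [179.9, -0.2, -85.1]
force: [3.3, -18.8, 0.3]
opening: 0.0435
gripper_force: 9.3
```

Call:
move_arm:
  motion:
    - [[0,0,0],[0,0,0],0.5]
    - [[0,0,0],[0,0,0],0.5]
    - [[0,0,0],[0,0,0],0.5]
    - [[0,0,0],[0,0,0],0.5]
    - [[0,0,0],[0,0,0],0.5]
    - [[0,0,0],[0,0,0],0.5]
    - [[0,0,0],[0,0,0],0.5]
    - [[0,0,0],[0,0,0],0.5]
    - [[0,0,0],[0,0,0],0.5]
    - [[0,0,0],[0,0,0],0.5]

```text
clock: 17.13
tool_pos: [0.5441, 0.0442, 0.025]
orientation: [179.9, -0.2, -85.1]
force: [2.8, -17.6, -0.4]
opening: 0.0437
gripper_force: 9.3
```

```bash
cat > knob.py <<'E'
from plant import ctrl
import cv2,numpy as np
for im in(cv2.imread("pics/side0.png"),ctrl.snapshot("side")["color"]):
    c=im[312:336,250:268].max(2)<70
    ys,xs=np.nonzero(c);print("knob",len(xs),xs.mean()+250,ys.mean()+312)
E
python3 knob.py; python3 g.py
```

```text
knob 28 259.2142857142857 324.2142857142857
knob 30 259.5 323.76666666666665
t 17.18 tester mm [-129.    -1.5   25. ] yaw rel 0.04 F [  2.4 -19.1  -0.4] open 0.0438
```

Call:
move_arm:
  motion:
    - [[2,0,0],[0,0,0],0.5]
    - [[4,0,0],[0,0,0],0.5]
    - [[9,0,0],[0,0,0],0.5]
    - [[15,0,0],[0,0,0],0.5]
    - [[25,0,0],[0,0,0],0.5]
    - [[30,0,-20],[0,0,0],0.5]
    - [[30,0,-50],[0,0,0],0.7]
    - [[30,0,-85],[0,0,0],1]
    - [[30,0,-115],[0,0,0],1]
    - [[30,0,-125],[0,0,0],1]

```text
clock: 18.02
tool_pos: [0.5497, 0.0169, 0.1552]
orientation: [-179.6, 0.1, -85.1]
force: [1.2, -0.9, 0.0]
opening: 0.0228
gripper_force: 0.0
```

```bash
python3 knob.py; python3 g.py -12 29 149 0
```

```text
knob 28 259.2142857142857 324.2142857142857
knob 30 259.46666666666664 323.7
t 18.07 tester mm [-156.5   -5.   155.3] yaw rel 0.09 F [0.8 0.4 0.2] open 0.0187
shift [-144.5   33.9    6.3] turn [-0.49  0.1   0.09]
```

Call:
move_arm:
  motion:
    - [[-25,8,0],[0,0,0],1]
    - [[-55,18,0],[0,0,0],1]
    - [[-85,28,0],[0,0,0],1]
    - [[-115,34,0],[0,0,0],1]
    - [[-135,34,0],[0,0,0],1]
    - [[-143,34,0],[0,0,0],1]
    - [[-144,34,0],[0,0,0],1]
    - [[-144,34,0],[0,0,0],1]

```text
clock: 18.73
tool_pos: [0.5009, 0.1572, 0.1497]
orientation: [180.0, -0.0, -85.1]
force: [-0.6, -0.4, -0.1]
opening: 0.0007
gripper_force: 0.0
```

```bash
python3 g.py 60 29 149 0
```

```text
t 18.73 tester mm [-12.7  32.  149.7] yaw rel 0.09 F [-0.6 -0.4 -0.1] open 0.0007
shift [-72.7  -3.1   0.7] turn [ 0.02 -0.01  0.09]
```

Call:
move_arm:
  motion:
    - [[-6,-2,0],[0,0,0],1]
    - [[-12,-3,0],[0,0,0],1]
    - [[-18,-3,0],[0,0,0],1]
    - [[-24,-3,0],[0,0,0],1]
    - [[-30,-3,0],[0,0,0],1]
    - [[-36,-3,0],[0,0,0],1]
    - [[-42,-3,0],[0,0,0],1]
    - [[-48,-3,0],[0,0,0],1]
    - [[-54,-3,0],[0,0,0],1]
    - [[-60,-3,0],[0,0,0],1]

```text
clock: 19.57
tool_pos: [0.4987, 0.2181, 0.1501]
orientation: [-180.0, 0.0, -85.1]
force: [-0.3, -0.9, 0.3]
opening: 0.0003
gripper_force: 0.5
```

Call:
move_arm:
  motion:
    - [[-4,0,0],[0,0,0],1]
    - [[-8,0,0],[0,0,0],1]
    - [[-12,0,0],[0,0,0],1]
    - [[-15,0,0],[0,0,0],1]
    - [[-18,0,0],[0,0,0],1]
    - [[-18,0,0],[0,0,0],1]

```text
clock: 20.07
tool_pos: [0.4971, 0.2357, 0.1499]
orientation: [180.0, -0.0, -85.1]
force: [0.0, 0.4, -0.9]
opening: 0.0005
gripper_force: 0.1
```

```bash
python3 g.py
```

```text
t 20.07 tester mm [ 65.8  29.1 149.9] yaw rel 0.06 F [ 0.   0.4 -0.9] open 0.0005
```

Call:
move_arm:
  motion:
    - [[-3,0,0],[0,0,0],1]
    - [[-6,0,0],[0,0,0],1]
    - [[-9,0,0],[0,0,0],1]
    - [[-11,0,0],[0,0,0],1]
    - [[-11,0,0],[0,0,0],1]

```text
clock: 20.48
tool_pos: [0.4963, 0.2465, 0.1501]
orientation: [180.0, -0.0, -85.1]
force: [-0.4, -0.8, -0.6]
opening: 0.0006
gripper_force: 0.4
```

Call:
move_arm:
  motion:
    - [[-1.5,0,0],[0,0,0],1]
    - [[-3,0,0],[0,0,0],1]
    - [[-3,0,0],[0,0,0],1]

```text
clock: 20.73
tool_pos: [0.4961, 0.2474, 0.15]
orientation: [179.9, -0.2, -85.1]
force: [3.7, -8.9, 1.1]
opening: 0.0004
gripper_force: 4.4
```

```bash
python3 g.py
```

```text
t 20.73 tester mm [ 77.5  29.2 150. ] yaw rel 0.05 F [ 3.7 -8.9  1.1] open 0.0004
```

Call:
move_arm:
  motion:
    - [[-1,0,0],[0,0,0],1]
    - [[-1,0,0],[0,0,0],1]
    - [[2,0,0],[0,0,0],1]
    - [[8,0,0],[0,0,0],1]
    - [[20,0,0],[0,0,0],1]
    - [[40,0,-10],[0,0,0],1]
    - [[60,0,-30],[0,0,0],1]
    - [[80,0,-60],[0,0,0],1]
    - [[110,0,-80],[0,0,0],1]
    - [[150,0,-80],[0,0,0],1]

```text
clock: 21.57
tool_pos: [0.511, 0.1002, 0.2349]
orientation: [-179.6, 0.2, -85.0]
force: [0.6, 0.1, 0.2]
opening: 0.0006
gripper_force: 0.0
```

Call:
move_arm:
  motion:
    - [[40,0,0],[0,0,0],1]
    - [[80,0,0],[0,0,0],1]
    - [[120,0,0],[0,0,0],1]
    - [[160,0,0],[0,0,0],1]
    - [[200,0,0],[0,0,0],1]
    - [[220,0,0],[0,0,0],1]
    - [[220,0,0],[0,0,0],1]
    - [[220,0,0],[0,0,0],1]

```text
clock: 22.23
tool_pos: [0.527, -0.1209, 0.2299]
orientation: [-180.0, 0.0, -85.3]
force: [-0.2, 0.0, -1.3]
opening: 0.0003
gripper_force: 0.0
```

```bash
python3 knob.py; python3 - <<'E'
from plant import ctrl
import cv2,numpy as np
t=ctrl.snapshot("top")["color"][185:335,95:375]
s=ctrl.snapshot("side")["color"][265:415,220:420]
t=cv2.resize(cv2.convertScaleAbs(t,alpha=1.4),(720,386)); 
cv2.imwrite("pics/final.png",cv2.resize(cv2.hconcat([t[:, :440],cv2.resize(s,(515,386))]),(800,323)))
E
```

```text
knob 28 259.2142857142857 324.2142857142857
knob 30 259.3666666666667 324.53333333333336
```

Ten pictures are viewed, so I check the rest numerically: lever knob and the carrier's orange strip.

```bash
python3 - <<'E'
from h import *
t=[.5317,.1726,1.6548,0]
for n in C:
    im=C[n]["color"]; hsv=cv2.cvtColor(im,cv2.COLOR_BGR2HSV)
    for nm,P in (("lever over",(98,29,146)),("lever start",(32,29,151))):
        u,v=proj(n,place(t,[P]))[0].astype(int); w=im[v-6:v+7,u-6:u+7].max(2)
        ys,xs=np.nonzero(w<50); print(n,nm,(u,v),"dark px",len(xs),(xs.mean()+u-6,ys.mean()+v-6) if len(xs) else "")
    # strip: start position in top0/side0 gives its carrier-frame x
    u,v=proj(n,place(t,[(-12,0,28)]))[0].astype(int)
    w=hsv[v-25:v+25,u-25:u+25]; m=(w[...,0]<15)&(w[...,1]>110); ys,xs=np.nonzero(m)
    print(n,"strip",len(xs),(xs.mean()+u-25,ys.mean()+v-25) if len(xs) else "")
    for x in(-24,-20,-16,-12,-8): print(x,proj(n,place(t,[(x,0,28)]))[0].round(1))
E
```

```text
top lever over (np.int64(114), np.int64(287)) dark px 0 
top lever start (np.int64(147), np.int64(283)) dark px 23 (np.float64(148.04347826086956), np.float64(288.5217391304348))
top strip 0 
-24 [188.9 267.7]
-20 [187.  267.9]
-16 [185.1 268.1]
-12 [183.3 268.3]
-8 [181.4 268.5]
side lever over (np.int64(300), np.int64(369)) dark px 144 (np.float64(300.36805555555554), np.float64(368.7291666666667))
side lever start (np.int64(308), np.int64(340)) dark px 51 (np.float64(308.4901960784314), np.float64(335.6666666666667))
side strip 78 (np.float64(303.11538461538464), np.float64(343.78205128205127))
-24 [303.7 343.7]
-20 [303.2 345.2]
-16 [302.8 346.7]
-12 [302.4 348.3]
-8 [302.  349.8]
```

```bash
python3 -c "
from plant import ctrl
print(ctrl.close_job())"
```

```text
the job is handed in; nothing more can be done
None
```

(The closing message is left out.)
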